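Back off the strap clamp

TASK

The frame in the fixture is tacked and cold: release its strap clamp. Roll a fingertip round the knurled rim of the clamp nut to unscrew it (counter-clockwise seen from above) two full turns, within a quarter turn, and then push the blue strap straight back, away from the frame, to the end of its slot. Use light fingertip touches only, grip and lift nothing, and leave the frame lying where it is and the things round about undisturbed.

Things in the scene. Friction and masses are not known exactly. Their poses are not given: they have to be found in the camera images.
- nut_mid (a point): Knurled steel clamp nut: flat disc, 56 mm diameter, 15 mm thick, rough vertical rim, upright axis. Point: on the axis at half the rim's height, 63 mm above the table when tight. Above the disc a hub (29 mm wide, 6 mm high) and a 12 mm stud end (to 92 mm above the table). Yellow paint mark on its top and rim. Within 60 mm of the axis all else stays lower than 57 mm above the table.
- nut (a joint): Angle of the nut (rad): 0 tight, as at the start; grows as it is unscrewed, counter-clockwise seen from above, 6.28 a turn. Nut and strap rise 2 mm a turn. It turns stiffly (0.04 Nm), stays where it is left, and a fingertip pressed on the rim with a few newtons drives it by friction (coefficient about 1).
- strap_toe (a point): Blue slotted strap, 140 x 34 x 16 mm, level, 36 to 52 mm above the table when tight. Point: centre of the toe's flat end face (34 mm wide, 16 mm high), 76 mm from the nut's axis at the start; x points out of that face, from the nut towards the frame, z up. The toe lies 20 mm over the frame's bar; beyond it the frame is open, with room for fingertips.
- strap (a joint): How far the strap is pushed back along its own -x (m): 0 at the start, 0.040 at the end of its slot. Teeth under its heel lock it until the nut is about one and a half turns loose; then it slides with 2 N of friction and stays where it is left. At the end of the slot its toe face is 36 mm from the nut's axis, 8 mm clear of the rim.
- u_frame: Tacked U-frame of 22 mm square tube, 102 x 110 x 22 mm, loose on the fixture plate among locating blocks and dowels; top 34 mm above the table. Origin: centre of its underside, 107 mm from the nut's axis; x points away from the clamp. Its bar (x from -51 to -29 mm, 110 mm along y) lies under the toe; two legs run from it along +x, 66 mm apart inside.
- fixture: Grey steel foot plate, 255 x 140 x 12 mm, fixed to the table. Origin: on the nut's axis, at table level; x along the strap towards the frame; it reaches from x = -85 to +170 mm. Riser, blocks and dowels on it are lower than 37 mm above the table.
- soapstone: Soapstone marker, 132 mm long, lying beside the fixture. Leave alone.
- spanner: Combination spanner, 187 mm long, lying beside the fixture. Leave alone.
- cup: Pink ceramic gas cup, 19 mm wide and 40 mm tall, standing on the fixture plate beside the strap's heel. Leave alone.
- magnet_square: Dark magnetic welding square, 85 x 85 x 15 mm, stuck to the table. Leave alone.
- hammer: Hammer, 293 mm long, lying towards the back. Leave alone.
- tab_plate: Drilled steel tab, 42 x 58 x 5 mm, on the table. Leave alone.

How it is judged:
On the way:
1. the nut has been unscrewed two full turns, less a quarter turn at most (value of joint nut above 10.9 rad), for 0.2 s.
At the end, for the whole second after the job is handed in: The nut stands two turns from tight, within a quarter turn (10.9 to 14.25 rad); the strap is at the end of its slot, within 4 mm (0.036 m or more); the frame lies within 6 mm of where it was (value of joint nut between 10.9 and 14.25 rad and value of joint strap above 0.036 m and distance of u_frame from where it was at the start of the episode below 0.006 m and linear speed of u_frame below 0.01 m/s); the robot touches nothing.
It fails at once if the frame is lifted more than 10 mm or shifted more than 10 mm (height (world z) of u_frame above 0.022 m or distance of u_frame from where it was at the start of the episode above 0.01 m).
It fails at once if the nut is gripped or pushed hard, with more than 30 N (contact force between the fingers and nut above 30 N).
It fails at once if the nut is unscrewed two and a half turns or more (value of joint nut above 15.7 rad).
It fails at once if a thing near the fixture is shifted more than 20 mm (distance of any of soapstone, spanner, cup, magnet_square, hammer, tab_plate from where it was at the start of the episode above 0.02 m).
It also fails if it takes over 62 s, if anything falls off the work surface, if the arm or the gripper's body presses on something with over 40 N, if the wrist force passes 120 N, or if a joint passes its speed limit or range.

ROBOT

A 6-joint arm with a two-finger parallel gripper is mounted at the origin on a cart in front of the work surface, level with it; the furniture and walls round the work are solid. World frame = base frame: x ahead of the robot, y to its left, z up, the work surface at z = 0. Lengths are in m, angles in rad, forces in N, time in s.
With the tool pointing down it reaches from about 0.35 to 0.85 m from the base axis. Payload 8.1 kg.
Tool frame: the origin (TCP) lies on the mounting face of the last link; the fingertips stand 186 mm ahead of it and the grasp point (between the pads) lies 167 mm ahead of it; z points along the fingers, y is the line along which they close (so a half turn about z gives the same grasp; the last joint's range is limited). The gripper opens to 93 mm and grips with 3 to 60 N. Pads are 15 mm wide; open, the fingers measure 128 mm over their backs; the gripper's body (75 mm by 188 mm) begins 65 mm behind the grasp point.
Start: joints at [1.041, 0.13, 1.488, -0, 1.523, -0.085], TCP at [0.258, 0.542, 0.405] pointing down, gripper open.
Joint ranges: [-2.96, 2.96], [-0.89, 2.26], [0.02, 2.5], [-1.34, 4.48], [0, 2.73], [-2.66, 2.66]. Speed limits (rad/s): [2.39, 2.39, 2.79, 3.14, 3.14, 3.14].

INTERFACE

Orientations are given as a rotation vector (axis times angle).
In Python, from plant import * gives the robot as it stands. The module is installed in compiled form; this text tells all that it offers.
- The arm moves only by the tool arm_command, never from a script. Its argument "increments" is a list of rows, each a list of 6 numbers: the shift along the tool's x, y, z in units of 0.2 m (1.0 is 0.2 m), then the turn, a rotation vector about the tool's x, y, z in units of pi rad (1.0 is pi rad). A call has exactly 5 rows; each row is the pose to reach, as a shift and turn from the pose commanded when the call began, along the tool's axes at that moment, turning the shorter way round; what a row does not reach only later rows make up. A row lasts 1/8 s, in which the tool goes at most 62.5 mm and 10.7 degrees, less where a joint would pass 70% of its speed; a pose out of reach is approached as far as the arm can. A call with a number of a shift or a turn outside -1 to 1 is refused whole. A call with a gripper value outside its range is refused whole. "fingers" is the closure, from -1 (fully open) to 1 (shut), set as the call begins (left out, the last holds). The fingers move at their own pace and stop on an object; "force" is the grip in N (left out, the last holds). Time passes only in rows, so rows that repeat a pose let the fingers close, or fill a call up. It gives the time, the measured TCP pose, the force, the opening and the grip force at its end, in the units of the state.
- read_state(): the state, without advancing time (a new reading comes with each control period).
- read_camera(name): name is "scene" or "top" or "wrist"; returns a dict with "image" (384x512x3 uint8, red, green, blue), "fx", "fy", "cx", "cy" (pixels), "k1" (the pictures are not rectified: a ray, as slopes to the right and down, at radius r is drawn at 1 + k1 r^2 times it, then the intrinsics apply), "T" (4x4, takes a point from camera to world coordinates). Camera axes: x right, y down, z forward; pixel columns grow to the right and rows downward; lengths in m; the calibration is good to about 2 mm. A picture is of the moment at which its call begins. There is no depth.
- close_job(): hands the job in; it is judged then, once.
The state is a dict: "t": time; "q": joint angles; "dq": joint speeds; "joint_torque": joint torques, N m; "tool_pos": TCP position; "orientation": TCP orientation; "force": force on the tool from outside, world axes, zero at the start; "wrist_torque": the same for the moment, N m; "opening": finger opening in m; "gripper_force": force on a finger pad.
Only numpy, scipy, OpenCV 4.12 (cv2) and the standard library are available. Lean on these libraries where they do the work, as an engineer would, in place of code of your own. Each camera call takes 0.05 s, during which the arm holds its last target. There are 200 camera calls.

## Working session

There is one attempt and no reset: what is moved stays moved. The work goes in short steps, Python scripts to look and compute and a tool call to move; the robot and the scene stay as the last step left them, time stands still between calls to the robot, and variables do not carry over. Pictures are saved under pics/ and viewed, at most 10 in all, crops included, and the job is handed in when it is done.

Besides the shell and the picture viewer there is one more tool, called after "Request:" by a JSON object that holds its "api" and its "payload", one argument or row to a line. arm_command: Moves the arm, as the interface text tells. Shifts and turns lie within -1 to 1; 1 stands for 0.2 m of shift or pi rad of turn. Its arguments: {"type":"object","properties":{"increments":{"type":"array","items":{"type":"array","items":{"type":"number","minimum":-1,"maximum":1}}},"fingers":{"type":"number"},"force":{"type":"number"}},"required":["increments"]}

```bash
mkdir -p pics; cat > h.py <<'E'
from plant import *
import numpy as np, cv2
from scipy.spatial.transform import Rotation as R
def cam(n):
    c=read_camera(n); c['T']=np.array(c['T']); return c
def ray(c,u,v):
    K=np.array([[c['fx'],0,c['cx']],[0,c['fy'],c['cy']],[0,0,1.]])
    p=cv2.undistortPoints(np.array([[[u,v]]],float),K,np.array([c['k1'],0,0,0.]))[0,0]
    d=c['T'][:3,:3]@np.array([p[0],p[1],1]); return c['T'][:3,3],d
def onz(c,u,v,z):
    o,d=ray(c,u,v); return o+d*(z-o[2])/d[2]
def save(c,n): cv2.imwrite('pics/'+n+'.png',c['image'][:,:,::-1])
E
python3 - <<'E'
from h import *
s=read_state(); print({k:np.round(v,3) for k,v in s.items()})
for n in ('top','scene'):
    c=cam(n); save(c,n+'0'); print(n,c['fx'],c['k1'],np.round(c['T'],3).tolist())
a=cv2.imread('pics/top0.png');b=cv2.imread('pics/scene0.png')
cv2.imwrite('pics/both.png',cv2.resize(np.vstack([a,b]),None,fx=.78,fy=.78))
E
```

```text
{'t': np.float64(0.0), 'q': array([ 1.041,  0.131,  1.489,  0.   ,  1.523, -0.085]), 'dq': array([ 0.001, -0.001, -0.001,  0.   , -0.001, -0.002]), 'joint_torque': array([ 0.0000e+00, -5.5984e+01, -4.9176e+01,  7.7000e-02,  3.5000e-02,
       -0.0000e+00]), 'tool_pos': array([0.258, 0.541, 0.404]), 'orientation': array([-6.930e-01, -3.064e+00,  3.000e-03]), 'force': array([ 0.138,  0.487, -0.09 ]), 'wrist_torque': array([ 0.003, -0.061, -0.064]), 'gripper_force': np.float64(0.0), 'opening': np.float64(0.093)}
top 433.08178747907726 -0.027913233055623536 [[-0.007, -0.982, 0.189, 0.401], [-1.0, 0.008, 0.0, -0.067], [-0.002, -0.189, -0.982, 1.11], [0.0, 0.0, 0.0, 1.0]]
scene 413.55646387877584 0.015531015926360869 [[0.562, -0.588, 0.582, -0.014], [-0.827, -0.387, 0.407, -0.489], [-0.014, -0.71, -0.704, 0.827], [0.0, 0.0, 0.0, 1.0]]
```

View pics/top0.png

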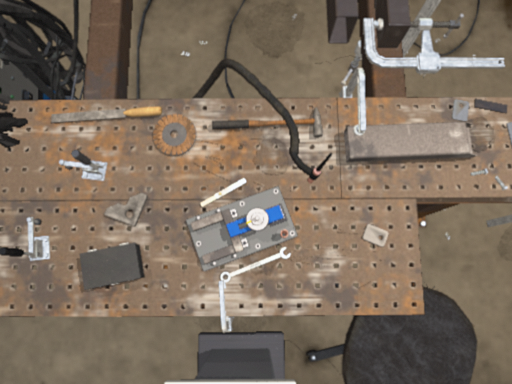

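View pics/scene0.png

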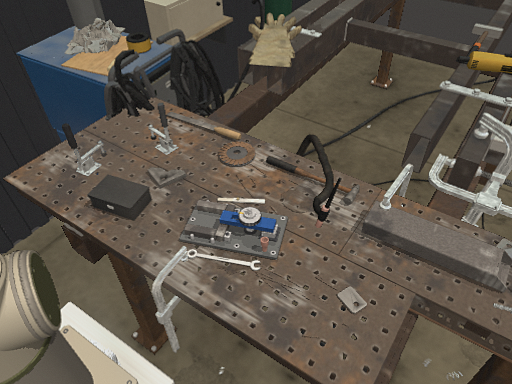

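The top view shows the nut at about (257,218), the blue strap with its toe to the left, and the frame at about (210,240). The soapstone is above, the spanner below, and the cup at about (285,233).

```bash
python3 - <<'E'
from h import *
for n,roi in (('top',(180,180,310,280)),('scene',(170,185,300,265))):
    c=cam(n); im=c['image']; hsv=cv2.cvtColor(im,cv2.COLOR_RGB2HSV)
    x0,y0,x1,y1=roi
    m=np.zeros(im.shape[:2],np.uint8); m[y0:y1,x0:x1]=cv2.inRange(hsv,(100,120,60),(125,255,255))[y0:y1,x0:x1]
    ys,xs=np.nonzero(m); P=np.array([onz(c,u,v,.052)[:2] for u,v in zip(xs,ys)])
    r=cv2.minAreaRect((P*1000).astype(np.float32)); print(n,len(P),r, cv2.boxPoints(r).tolist())
    s=255*0+im[y0:y1,x0:x1]; cv2.imwrite('pics/c_%s.png'%n,cv2.resize(s[:,:,::-1],None,fx=5,fy=5,interpolation=cv2.INTER_CUBIC))
c=cam('top');print(onz(c,257,218,.0705))
a=cv2.imread('pics/c_top.png');b=cv2.imread('pics/c_scene.png')
E
```

```text
top 439 ((532.5175170898438, -63.711395263671875), (35.15449142456055, 139.197265625), 19.87057113647461) [[492.3304443359375, -4.23091459274292], [539.64306640625, -135.14076232910156], [572.70458984375, -123.19187927246094], [525.3919677734375, 7.7179718017578125]]
scene 502 ((528.0751342773438, -66.98966979980469), (44.063636779785156, 139.67015075683594), 20.012170791625977) [[483.47467041015625, -8.910962104797363], [531.2725219726562, -140.14781188964844], [572.6755981445312, -125.06837463378906], [524.8777465820312, 6.1684722900390625]]
[ 0.53694649 -0.06992775  0.0705    ]
```

View pics/c_top.png

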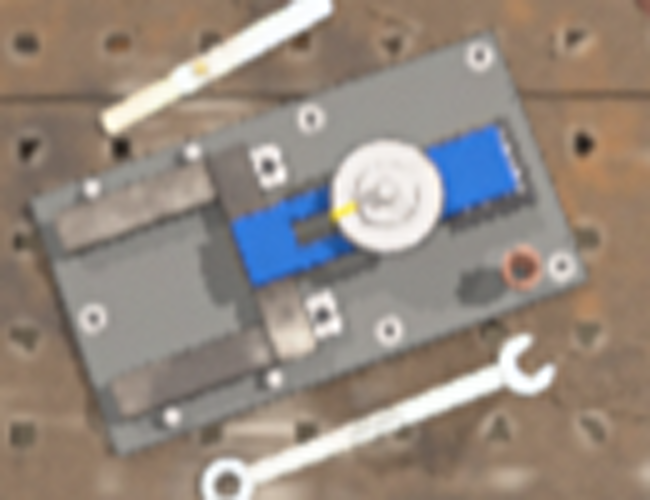

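The crop shows a yellow mark pointing towards the toe and the cup to the right of the nut. I take the nut axis as about (0.535, -0.070) and the strap direction as about (-0.340, 0.940). Next I work out the approach, putting the wrist at q6 of about +120°.

```bash
cat >> h.py <<'E'
N=np.array([.535,-.070]); DIR=np.array([-.340,.940])
def Rd(yaw):  # tool down, tool x at yaw (deg)
    return R.from_euler('z',yaw,degrees=True)*R.from_euler('x',180,degrees=True)
def inc(p0,R0,p1,R1):
    return np.round(np.r_[R0.inv().apply(np.array(p1)-p0)/.2,(R0.inv()*R1).as_rotvec()/np.pi],3).tolist()
E
python3 - <<'E'
from h import *
s=read_state();p=s['tool_pos'];r=R.from_rotvec(s['orientation'])
y=154.5
W=[([.33,.39,.40],106),([.43,.18,.40],58),([.52,-.03,.40],10),([.535,-.07,.33],-37.5)]
for q,yy in W:
    print(inc(p,r,q,Rd(yy))); p=np.array(q); r=Rd(yy)
E
```

```text
[-0.651, -0.529, 0.022, -0.0, 0.0, 0.27]
[-1.147, 0.191, 0.0, 0.0, -0.0, 0.267]
[-0.652, 0.938, 0.0, -0.0, -0.0, 0.267]
[0.039, 0.21, 0.35, -0.0, -0.0, 0.264]
```

Request:
{"api": "arm_command", "payload": {
  "increments": [
    [-0.65,-0.53,0.02,0,0,0.27],
    [-0.65,-0.53,0.02,0,0,0.27],
    [-0.65,-0.53,0.02,0,0,0.27],
    [-0.65,-0.53,0.02,0,0,0.27],
    [-0.65,-0.53,0.02,0,0,0.27]
  ]
}}

```text
t: 0.88
tool_pos: [0.3303, 0.3893, 0.4008]
orientation: [-1.9, -2.502, -0.0]
force: [-0.5, 0.4, -0.3]
opening: 0.093
gripper_force: 0.0
```

Request:
{"api": "arm_command", "payload": {
  "increments": [
    [-1,0.19,0,0,0,0.267],
    [-1,0.19,0,0,0,0.267],
    [-1,0.19,0,0,0,0.267],
    [-1,0.19,0,0,0,0.267],
    [-1,0.19,0,0,0,0.267]
  ]
}}

```text
t: 1.5
tool_pos: [0.4219, 0.2065, 0.4008]
orientation: [2.755, 1.509, 0.0]
force: [-0.7, -0.4, -0.1]
opening: 0.0931
gripper_force: 0.0
```

Request:
{"api": "arm_command", "payload": {
  "increments": [
    [-0.65,0.94,0,0,0,0.267],
    [-0.65,0.94,0,0,0,0.267],
    [-0.65,0.94,0,0,0,0.267],
    [-0.65,0.94,0,0,0,0.267],
    [-0.65,0.94,0,0,0,0.267]
  ]
}}

```text
t: 2.12
tool_pos: [0.5119, -0.0048, 0.4005]
orientation: [3.131, 0.255, -0.0]
force: [0.1, 0.5, 0.7]
opening: 0.0931
gripper_force: 0.0
```

```bash
python3 - <<'E'
from h import *
s=read_state();p=s['tool_pos'];r=R.from_rotvec(s['orientation']);print(s['t'],p,s['q'],s['force'],r.as_matrix()[:,0])
print(inc(p,r,[.535,-.07,.33],Rd(-37.5)))
E
```

```text
2.125 [ 0.5119408  -0.00484056  0.4005028 ] [-1.09383621e-01 -1.07265636e-01  1.73541205e+00 -6.55808023e-04
  1.51362307e+00  1.29893366e+00] [0.08474274 0.54939242 0.65043197] [ 9.86823178e-01  1.61802024e-01 -3.46154354e-04]
[0.061, 0.34, 0.353, 0.0, 0.0, 0.26]
```

Request:
{"api": "arm_command", "payload": {
  "increments": [
    [0.06,0.34,0.1,0,0,0.26],
    [0.06,0.34,0.2,0,0,0.26],
    [0.06,0.34,0.35,0,0,0.26],
    [0.06,0.34,0.35,0,0,0.26],
    [0.06,0.34,0.35,0,0,0.26]
  ]
}}

```text
t: 2.75
tool_pos: [0.5344, -0.067, 0.3299]
orientation: [2.977, -1.003, -0.002]
force: [-0.5, 0.4, 0.2]
opening: 0.093
gripper_force: 0.0
```

```bash
python3 - <<'E'
from h import *
s=read_state();p=s['tool_pos'];r=R.from_rotvec(s['orientation']);print(s['t'],p,s['q'],s['force'],r.as_matrix()[:,0])
c=cam('wrist');save(c,'w1');print(c['T'].round(3).tolist())
T=np.linalg.inv(c['T'])
for q in ([*N,.0705],[*N,.092]):
    x=T[:3]@np.r_[q,1]; print(c['cx']+c['fx']*x[0]/x[2], c['cy']+c['fy']*x[1]/x[2])
E
```

```text
2.75 [ 0.53441583 -0.06703067  0.32988878] [-2.19984763e-01  1.33642837e-02  1.74915400e+00  1.13397444e-05
  1.38059625e+00  2.00090688e+00] [-0.47272668  0.43631428  0.16349247] [ 0.79602378 -0.60526376 -0.00138791]
[[-0.605, -0.763, -0.226, 0.598], [-0.796, 0.58, 0.172, -0.115], [0.0, 0.284, -0.959, 0.31], [0.0, 0.0, 0.0, 1.0]]
262.9143873069067 200.1562375174957
263.1298125288323 209.91143087388394
```

View pics/w1.png

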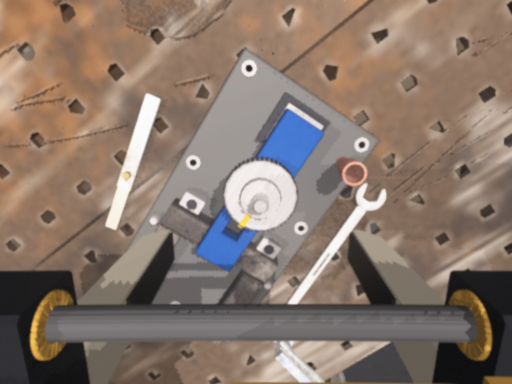

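The wrist picture shows the nut disc centred near (260.5,194) and its stud end near (260,206). Both are a few pixels from the prediction, so I correct the axis.

```bash
python3 - <<'E'
from h import *
c=cam('wrist'); print(onz(c,260.5,194,.0705),onz(c,260,206,.092))
g=cv2.cvtColor(c['image'],cv2.COLOR_RGB2HSV)
m=((g[:,:,1]<45)&(g[:,:,2]>165)).astype(np.uint8)
m[:140]=0;m[250:]=0;m[:,:205]=0;m[:,315:]=0
m=cv2.morphologyEx(m,cv2.MORPH_OPEN,np.ones((5,5)))
k=max(cv2.findContours(m,0,2)[0],key=cv2.contourArea)
e=cv2.fitEllipse(cv2.convexHull(k));print(e,onz(c,*e[0],.0705))
E
```

```text
[ 0.54004926 -0.07141921  0.0705    ] [ 0.53867899 -0.06995545  0.092     ]
((260.4310607910156, 195.24151611328125), (69.25562286376953, 72.05662536621094), 92.48558044433594) [ 0.53932062 -0.07079935  0.0705    ]
```

```bash
sed -i 's/^N=np.array(\[.535,-.070\])/N=np.array([.538,-.0705])/' h.py; python3 - <<'E'
from h import *
s=read_state();p=s['tool_pos'];r=R.from_rotvec(s['orientation']);print(p,r.as_matrix().round(4).tolist())
print(inc(p,r,[*N,.248],Rd(-37.5)))
E
```

```text
[ 0.53459998 -0.06700546  0.33049455] [[0.7981, -0.6026, -0.0004], [-0.6026, -0.7981, 0.0001], [-0.0004, 0.0002, -1.0]]
[0.024, 0.004, 0.412, 0.0, 0.0, 0.002]
```

Request:
{"api": "arm_command", "payload": {
  "increments": [
    [0.024,0.004,0.1,0,0,0],
    [0.024,0.004,0.2,0,0,0],
    [0.024,0.004,0.3,0,0,0],
    [0.024,0.004,0.412,0,0,0],
    [0.024,0.004,0.412,0,0,0]
  ]
}}

```text
t: 3.48
tool_pos: [0.5367, -0.0703, 0.245]
orientation: [2.979, -0.995, -0.008]
force: [-0.3, -0.4, 0.2]
opening: 0.093
gripper_force: 0.0
```

Request:
{"api": "arm_command", "payload": {
  "increments": [
    [0,-0.02,0,0,0,0],
    [0,-0.04,0,0,0,0],
    [0,-0.06,0,0,0,0],
    [0,-0.07,0,0,0,0],
    [0,-0.07,0,0,0,0]
  ]
}}

```text
t: 4.1
tool_pos: [0.5466, -0.0591, 0.2485]
orientation: [-2.979, 0.996, -0.0]
force: [-0.7, 0.7, -0.6]
opening: 0.0931
gripper_force: 0.0
```

```bash
cat > st.py <<'E'
from h import *
s=read_state();p=s['tool_pos'];r=R.from_rotvec(s['orientation'])
print('t %.2f p %s q6 %.3f'%(s['t'],p.round(4),s['q'][5]))
print('Ftool',r.inv().apply(s['force']).round(2),'yaw %.2f'%np.degrees(np.arctan2(*r.as_matrix()[1::-1,0])),'axis in tool',(r.inv().apply(np.r_[N,.248]-p)*1000).round(2))
E
python3 st.py
```

```text
t 4.10 p [ 0.5466 -0.0591  0.2485] q6 2.015
Ftool [-0.96 -0.15  0.63] yaw -36.98 axis in tool [-0.04 14.25  0.53]
```

Request:
{"api": "arm_command", "payload": {
  "increments": [
    [0,-0.005,0,0,0,0],
    [0,-0.01,0,0,0,0],
    [0,-0.015,0,0,0,0],
    [0,-0.015,0,0,0,0],
    [0,-0.015,0,0,0,0]
  ]
}}

```text
t: 4.72
tool_pos: [0.5483, -0.0569, 0.2483]
orientation: [2.979, -0.997, -0.0]
force: [-0.5, -0.1, -1.0]
opening: 0.0932
gripper_force: 0.0
```

```bash
python3 st.py
```

```text
t 4.72 p [ 0.5483 -0.0569  0.2483] q6 2.020
Ftool [-0.33  0.32  0.96] yaw -37.00 axis in tool [-0.02 17.02  0.31]
```

Request:
{"api": "arm_command", "payload": {
  "increments": [
    [0,-0.003,0,0,0,0],
    [0,-0.005,0,0,0,0],
    [0,-0.005,0,0,0,0],
    [0,-0.005,0,0,0,0],
    [0,-0.005,0,0,0,0]
  ]
}}

```text
t: 5.35
tool_pos: [0.5489, -0.0561, 0.2483]
orientation: [-2.979, 0.997, -0.0]
force: [0.9, 0.4, -0.8]
opening: 0.0931
gripper_force: 0.0
```

```bash
python3 st.py
```

```text
t 5.35 p [ 0.5489 -0.0561  0.2483] q6 2.022
Ftool [ 0.46 -0.89  0.82] yaw -37.01 axis in tool [-0.03 18.02  0.34]
```

Request:
{"api": "arm_command", "payload": {
  "increments": [
    [0,-0.003,0,0,0,0],
    [0,-0.005,0,0,0,0],
    [0,-0.005,0,0,0,0],
    [0,-0.005,0,0,0,0],
    [0,-0.005,0,0,0,0]
  ]
}}

```text
t: 5.98
tool_pos: [0.5495, -0.0553, 0.2483]
orientation: [2.979, -0.997, 0.0]
force: [0.5, 0.6, 0.5]
opening: 0.0933
gripper_force: 0.0
```

```bash
python3 st.py
```

```text
t 5.97 p [ 0.5495 -0.0553  0.2483] q6 2.023
Ftool [ 0.04 -0.75 -0.47] yaw -37.01 axis in tool [-0.04 19.01  0.35]
```

Request:
{"api": "arm_command", "payload": {
  "increments": [
    [0,-0.003,0,0,0,0],
    [0,-0.003,0,0,0,0],
    [0,-0.003,0,0,0,0],
    [0,-0.003,0,0,0,0],
    [0,-0.003,0,0,0,0]
  ]
}}

```text
t: 6.6
tool_pos: [0.5497, -0.0549, 0.2483]
orientation: [2.979, -0.997, -0.0]
force: [-2.1, -1.7, -0.2]
opening: 0.0934
gripper_force: 1.3
```

```bash
python3 st.py
```

```text
t 6.60 p [ 0.5497 -0.0549  0.2483] q6 2.024
Ftool [-0.68  2.64  0.18] yaw -37.01 axis in tool [-1.000e-02  1.948e+01  3.000e-01]
```

Request:
{"api": "arm_command", "payload": {
  "increments": [
    [0,-0.002,0,0,0,0],
    [0,-0.002,0,0,0,0],
    [0,-0.002,0,0,0,0],
    [0,-0.002,0,0,0,0],
    [0,-0.002,0,0,0,0]
  ]
}}

```text
t: 7.22
tool_pos: [0.5499, -0.0548, 0.2483]
orientation: [2.978, -0.997, -0.001]
force: [-3.4, -4.3, 1.6]
opening: 0.0933
gripper_force: 2.6
```

```bash
python3 st.py
```

```text
t 7.22 p [ 0.5499 -0.0548  0.2483] q6 2.025
Ftool [-0.13  5.42 -1.62] yaw -37.01 axis in tool [-0.06 19.7   0.31]
```

Request:
{"api": "arm_command", "payload": {
  "increments": [
    [-0.01,-0.0015,0,0,0,-0.0333],
    [-0.02,0.0001,0,0,0,-0.0667],
    [-0.0297,0.0027,0,0,0,-0.1],
    [-0.039,0.0063,0,0,0,-0.1333],
    [-0.048,0.0109,0,0,0,-0.1667]
  ]
}}

```text
t: 7.85
tool_pos: [0.541, -0.0507, 0.2484]
orientation: [3.136, -0.187, 0.0]
force: [-1.4, -3.2, 1.5]
opening: 0.0929
gripper_force: 2.1
```

```bash
python3 st.py; python3 - <<'E'
from h import *
c=cam('wrist');save(c,'w2')
E
```

```text
t 7.85 p [ 0.541  -0.0507  0.2484] q6 1.502
Ftool [-1.06  3.33 -1.45] yaw -6.81 axis in tool [-0.66 19.99  0.45]
```

View pics/w2.png

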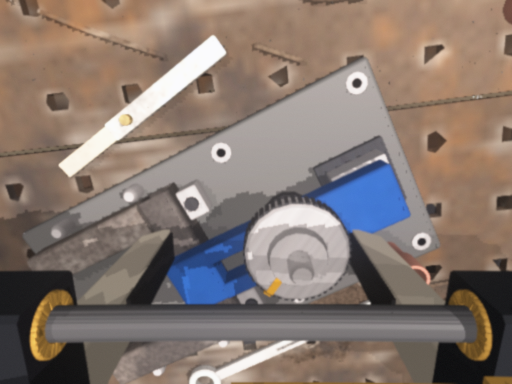

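The nut turned with the pad: its yellow mark at (271,287) kept its direction in the tool frame while the strap swung by about 30°. I continue with a little more press.

Request:
{"api": "arm_command", "payload": {
  "increments": [
    [-0.0167,-0.0015,0,0,0,-0.0556],
    [-0.0328,0.0028,0,0,0,-0.1111],
    [-0.048,0.0099,0,0,0,-0.1667],
    [-0.0617,0.0195,0,0,0,-0.2222],
    [-0.0735,0.0313,0,0,0,-0.2778]
  ]
}}

```text
t: 8.52
tool_pos: [0.526, -0.0548, 0.2485]
orientation: [-2.921, -1.157, -0.002]
force: [-0.3, -0.9, 0.2]
opening: 0.0925
gripper_force: 0.5
```

```bash
python3 st.py
```

```text
t 8.53 p [ 0.526  -0.0548  0.2485] q6 0.615
Ftool [-0.81  0.45 -0.19] yaw 43.23 axis in tool [-2.01 19.72  0.54]
```

```bash
sed -i 's/^N=np.array(\[.538,-.0705\])/N=np.array([.5376,-.0695])/' h.py; cat > st.py <<'E'
import sys
from h import *
# usage: st.py dtheta_per_row d_mm [look]
s=read_state();p=s['tool_pos'];r=R.from_rotvec(s['orientation']);F=r.inv().apply(s['force'])
yaw=np.degrees(np.arctan2(*r.as_matrix()[1::-1,0]))
print('t %.2f p %s q6 %.3f'%(s['t'],p.round(4),s['q'][5]))
print('Ftool',F.round(2),'yaw %.2f'%yaw,'axis in tool',(r.inv().apply(np.r_[N,.248]-p)*1000).round(2))
if len(sys.argv)>2:
    dt,d=map(float,sys.argv[1:3]); z=.248
    f=F.copy(); f[2]=0
    pc=p-r.apply(f)/17e3
    for k in range(1,6):
        Rk=Rd(yaw+k*dt); print(inc(pc,r,np.r_[N,z]-Rk.apply([0,d/1000,0]),Rk))
if len(sys.argv)>3:
    c=cam('wrist'); g=cv2.cvtColor(c['image'],cv2.COLOR_RGB2HSV)
    m=cv2.inRange(g,(17,130,120),(35,255,255)); m[300:]=0
    n,l,st,ce=cv2.connectedComponentsWithStats(m)
    best=[]
    for i in range(1,n):
        q=onz(c,*ce[i],.072)[:2]-N
        if st[i,4]>8 and np.hypot(*q)<.035: print('mark',st[i,4],ce[i].round(),'r %.1f ang from start %.1f'%(1000*np.hypot(*q),(np.degrees(np.arctan2(q[1],q[0]))-109.9)%360))
E
python3 st.py 9 19.7 look
```

```text
t 8.53 p [ 0.526  -0.0548  0.2485] q6 0.615
Ftool [-0.81  0.45 -0.19] yaw 43.23 axis in tool [-1.62 18.72  0.54]
[-0.024, -0.004, 0.003, 0.0, -0.0, -0.05]
[-0.039, 0.0, 0.003, 0.0, -0.0, -0.1]
[-0.053, 0.006, 0.003, 0.0, -0.0, -0.15]
[-0.066, 0.014, 0.003, 0.0, -0.0, -0.2]
[-0.078, 0.024, 0.003, 0.0, -0.0, -0.25]
mark 129 [267. 285.] r 21.3 ang from start 71.1
```

Request:
{"api": "arm_command", "payload": {
  "increments": [
    [-0.024,-0.004,0.003,0,0,-0.05],
    [-0.039,0,0.003,0,0,-0.1],
    [-0.053,0.006,0.003,0,0,-0.15],
    [-0.066,0.014,0.003,0,0,-0.2],
    [-0.078,0.024,0.003,0,0,-0.25]
  ]
}}

```text
t: 9.2
tool_pos: [0.5185, -0.0691, 0.2486]
orientation: [2.258, 2.181, 0.003]
force: [1.7, -1.8, 0.9]
opening: 0.0929
gripper_force: 1.3
```

```bash
python3 st.py 9 19.7 look
```

```text
t 9.20 p [ 0.5185 -0.0691  0.2486] q6 -0.197
Ftool [-1.75  1.75 -0.88] yaw 88.03 axis in tool [ 0.28 19.08  0.65]
[-0.014, -0.001, 0.003, 0.001, 0.0, -0.05]
[-0.03, 0.002, 0.003, 0.001, 0.0, -0.1]
[-0.044, 0.008, 0.003, 0.001, 0.0, -0.15]
[-0.057, 0.016, 0.003, 0.001, 0.0, -0.2]
[-0.069, 0.026, 0.003, 0.001, 0.0, -0.25]
mark 134 [265. 278.] r 21.8 ang from start 111.0
```

Request:
{"api": "arm_command", "payload": {
  "increments": [
    [-0.014,-0.004,0.003,0,0,-0.05],
    [-0.03,-0.001,0.003,0,0,-0.1],
    [-0.044,0.005,0.003,0,0,-0.15],
    [-0.057,0.013,0.003,0,0,-0.2],
    [-0.069,0.023,0.003,0,0,-0.25]
  ]
}}

```text
t: 9.88
tool_pos: [0.5234, -0.0825, 0.2487]
orientation: [1.253, 2.876, 0.005]
force: [6.4, 3.0, 2.9]
opening: 0.0934
gripper_force: 2.9
```

```bash
python3 st.py 9 20.3 look
```

```text
t 9.88 p [ 0.5234 -0.0825  0.2487] q6 -1.004
Ftool [-2.18  6.76 -2.86] yaw 132.93 axis in tool [-0.15 19.29  0.77]
[-0.017, -0.002, 0.003, 0.001, 0.001, -0.05]
[-0.033, 0.002, 0.003, 0.001, 0.001, -0.1]
[-0.047, 0.008, 0.004, 0.001, 0.001, -0.15]
[-0.061, 0.016, 0.004, 0.001, 0.001, -0.2]
[-0.073, 0.027, 0.004, 0.001, 0.001, -0.25]
mark 120 [266. 278.] r 21.9 ang from start 156.3
```

Request:
{"api": "arm_command", "payload": {
  "increments": [
    [-0.017,-0.001,0.003,0,0,-0.05],
    [-0.033,0.003,0.003,0,0,-0.1],
    [-0.047,0.009,0.003,0,0,-0.15],
    [-0.061,0.017,0.003,0,0,-0.2],
    [-0.073,0.028,0.003,0,0,-0.25]
  ]
}}

```text
t: 10.55
tool_pos: [0.5373, -0.0885, 0.2482]
orientation: [0.056, 3.137, 0.004]
force: [2.5, 7.7, 6.6]
opening: 0.0933
gripper_force: 3.8
```

```bash
python3 st.py 8 20 look
```

```text
t 10.55 p [ 0.5373 -0.0885  0.2482] q6 -1.795
Ftool [-2.24  7.85 -6.56] yaw 177.94 axis in tool [ 0.38 19.    0.26]
[-0.013, -0.002, 0.001, 0.001, 0.001, -0.044]
[-0.026, 0.001, 0.001, 0.001, 0.002, -0.089]
[-0.039, 0.006, 0.001, 0.001, 0.002, -0.133]
[-0.052, 0.013, 0.001, 0.001, 0.002, -0.178]
[-0.063, 0.021, 0.001, 0.0, 0.002, -0.222]
mark 137 [264. 277.] r 22.6 ang from start 198.8
```

Request:
{"api": "arm_command", "payload": {
  "increments": [
    [-0.013,-0.001,-0.001,0,0,-0.044],
    [-0.026,0.002,-0.002,0,0,-0.089],
    [-0.039,0.007,-0.003,0,0,-0.133],
    [-0.052,0.014,-0.004,0,0,-0.178],
    [-0.063,0.022,-0.005,0,0,-0.222]
  ]
}}

```text
t: 11.22
tool_pos: [0.5489, -0.0845, 0.248]
orientation: [-1.019, 2.97, 0.004]
force: [-1.4, 5.1, 4.4]
opening: 0.0935
gripper_force: 2.6
```

```bash
python3 st.py 8 20 look
```

```text
t 11.22 p [ 0.5489 -0.0845  0.248 ] q6 -2.479
Ftool [-2.01  4.87 -4.44] yaw -142.12 axis in tool [-0.29 18.8   0.05]
[-0.016, -0.004, 0.0, 0.001, 0.001, -0.044]
[-0.03, -0.001, 0.0, 0.0, 0.001, -0.089]
[-0.043, 0.004, 0.0, 0.0, 0.001, -0.133]
[-0.055, 0.011, 0.0, 0.0, 0.001, -0.178]
[-0.066, 0.019, 0.0, 0.0, 0.001, -0.222]
mark 150 [265. 281.] r 22.9 ang from start 240.2
```

Request:
{"api": "arm_command", "payload": {
  "increments": [
    [0,0.04,0,0,0,0],
    [-0.001,0.08,0,0,0,0],
    [-0.001,0.094,0,0,0,0.04],
    [-0.001,0.094,-0.005,0,0,0.095],
    [-0.001,0.094,-0.005,0,0,0.15]
  ]
}}

```text
t: 11.9
tool_pos: [0.5367, -0.0706, 0.2484]
orientation: [0.287, -3.128, -0.0]
force: [-0.4, 0.1, 0.8]
opening: 0.093
gripper_force: 0.0
```

Request:
{"api": "arm_command", "payload": {
  "increments": [
    [0,0,0,0,0,0.056],
    [0,0,0,0,0,0.112],
    [0,0,0,0,0,0.168],
    [0,0,0,0,0,0.224],
    [0,0,0,0,0,0.28]
  ]
}}

```text
t: 12.52
tool_pos: [0.5367, -0.0706, 0.2484]
orientation: [-1.073, -2.953, -0.0]
force: [0.3, 0.5, -0.3]
opening: 0.093
gripper_force: 0.0
```

```bash
python3 st.py
```

```text
t 12.53 p [ 0.5367 -0.0706  0.2484] q6 -1.099
Ftool [0.04 0.58 0.28] yaw 140.07 axis in tool [0.03 1.42 0.36]
```

Request:
{"api": "arm_command", "payload": {
  "increments": [
    [0,0,0,0,0,0.056],
    [0,0,0,0,0,0.112],
    [0,0,-0.005,0,0,0.168],
    [0,0,-0.005,0,0,0.224],
    [0,0,-0.005,0,0,0.28]
  ]
}}

```text
t: 13.15
tool_pos: [0.5367, -0.0706, 0.2494]
orientation: [-2.228, -2.215, 0.0]
force: [0.4, -0.0, -0.5]
opening: 0.0928
gripper_force: 0.0
```

Request:
{"api": "arm_command", "payload": {
  "increments": [
    [0,0,0,0,0,0.056],
    [0,0,0,0,0,0.112],
    [0,0,0,0,0,0.168],
    [0,0,0,0,0,0.224],
    [0,0,0,0,0,0.28]
  ]
}}

```text
t: 13.78
tool_pos: [0.5367, -0.0706, 0.2493]
orientation: [-2.959, -1.056, 0.0]
force: [0.1, 0.8, -0.9]
opening: 0.0928
gripper_force: 0.0
```

Request:
{"api": "arm_command", "payload": {
  "increments": [
    [0,0,0,0,0,0.056],
    [0,0,0,0,0,0.112],
    [0,0,0,0,0,0.168],
    [0,0,0,0,0,0.224],
    [0,0,0,0,0,0.28]
  ]
}}

```text
t: 14.4
tool_pos: [0.5367, -0.0706, 0.2493]
orientation: [-3.127, 0.305, 0.0]
force: [-0.5, -0.1, 0.5]
opening: 0.0929
gripper_force: 0.0
```

Request:
{"api": "arm_command", "payload": {
  "increments": [
    [0,0,0,0,0,0.056],
    [0,0,0,0,0,0.112],
    [0,0,0,0,0,0.168],
    [0,0,0,0,0,0.224],
    [0,0,0,0,0,0.28]
  ]
}}

```text
t: 15.02
tool_pos: [0.5367, -0.0706, 0.2493]
orientation: [-2.7, 1.607, 0.0]
force: [-1.2, -0.8, -0.8]
opening: 0.0927
gripper_force: 0.0
```

```bash
sed -i 's/z=.248$/z=.2495/' st.py; python3 st.py 0 18.0 look
```

```text
t 15.03 p [ 0.5367 -0.0706  0.2493] q6 2.419
Ftool [0.17 1.42 0.75] yaw -61.53 axis in tool [-0.53 -1.3   1.35]
[-0.003, -0.096, -0.001, 0.0, 0.0, 0.0]
[-0.003, -0.096, -0.001, 0.0, 0.0, 0.0]
[-0.003, -0.096, -0.001, 0.0, 0.0, 0.0]
[-0.003, -0.096, -0.001, 0.0, 0.0, 0.0]
[-0.003, -0.096, -0.001, 0.0, 0.0, 0.0]
mark 38 [214. 219.] r 29.6 ang from start 236.3
mark 145 [224. 232.] r 21.4 ang from start 241.1
```

Request:
{"api": "arm_command", "payload": {
  "increments": [
    [-0.003,-0.04,-0.001,0,0,0],
    [-0.003,-0.08,-0.001,0,0,0],
    [-0.003,-0.096,-0.001,0,0,0],
    [-0.003,-0.1,-0.001,0,0,0],
    [-0.003,-0.103,-0.001,0,0,0]
  ]
}}

```text
t: 15.7
tool_pos: [0.5546, -0.0606, 0.2496]
orientation: [2.706, -1.594, -0.001]
force: [-3.7, -2.4, 2.7]
opening: 0.093
gripper_force: 2.3
```

```bash
python3 st.py 10 19.8
```

```text
t 15.70 p [ 0.5546 -0.0606  0.2496] q6 2.435
Ftool [ 0.35  4.43 -2.65] yaw -61.01 axis in tool [-0.48 19.15  1.63]
[-0.02, -0.0, 0.001, 0.0, 0.0, -0.056]
[-0.036, 0.004, 0.001, 0.0, 0.0, -0.111]
[-0.052, 0.011, 0.001, 0.0, 0.0, -0.167]
[-0.066, 0.021, 0.001, 0.0, 0.0, -0.222]
[-0.078, 0.033, 0.001, 0.0, 0.0, -0.278]
```

Request:
{"api": "arm_command", "payload": {
  "increments": [
    [-0.02,-0.001,0,0,0,-0.056],
    [-0.036,0.003,0,0,0,-0.111],
    [-0.052,0.01,0,0,0,-0.167],
    [-0.066,0.02,0,0,0,-0.222],
    [-0.078,0.032,0,0,0,-0.278]
  ]
}}

```text
t: 16.32
tool_pos: [0.5414, -0.0505, 0.2499]
orientation: [3.127, -0.292, -0.0]
force: [-2.5, -4.6, 3.2]
opening: 0.093
gripper_force: 2.5
```

```bash
python3 st.py 10 20.2 look
```

```text
t 16.32 p [ 0.5414 -0.0505  0.2499] q6 1.571
Ftool [-1.64  4.95 -3.23] yaw -10.68 axis in tool [-0.21 19.34  1.92]
[-0.019, -0.001, 0.002, 0.0, 0.0, -0.056]
[-0.036, 0.003, 0.002, 0.0, 0.0, -0.111]
[-0.052, 0.011, 0.002, 0.0, 0.0, -0.167]
[-0.066, 0.021, 0.002, 0.0, 0.0, -0.222]
[-0.079, 0.033, 0.002, 0.0, 0.0, -0.278]
mark 58 [254. 216.] r 29.9 ang from start 285.9
mark 143 [266. 229.] r 20.9 ang from start 289.2
```

Request:
{"api": "arm_command", "payload": {
  "increments": [
    [-0.019,-0.001,0,0,0,-0.056],
    [-0.036,0.002,0,0,0,-0.111],
    [-0.052,0.009,0,0,0,-0.167],
    [-0.066,0.019,0,0,0,-0.222],
    [-0.079,0.03,0,0,0,-0.278]
  ]
}}

```text
t: 17.0
tool_pos: [0.5255, -0.0539, 0.2503]
orientation: [2.955, 1.057, 0.003]
force: [3.7, -7.3, -1.3]
opening: 0.0932
gripper_force: 3.7
```

```bash
python3 st.py 10 20.4 look
```

```text
t 17.00 p [ 0.5255 -0.0539  0.2503] q6 0.686
Ftool [-1.8   7.97  1.32] yaw 39.35 axis in tool [-0.53 19.73  2.38]
[-0.021, 0.001, 0.004, 0.001, -0.0, -0.056]
[-0.038, 0.005, 0.004, 0.001, -0.0, -0.111]
[-0.054, 0.013, 0.004, 0.001, 0.0, -0.167]
[-0.069, 0.023, 0.004, 0.001, 0.0, -0.222]
[-0.081, 0.035, 0.004, 0.001, 0.0, -0.278]
mark 55 [254. 217.] r 29.3 ang from start 336.4
mark 153 [266. 230.] r 20.4 ang from start 339.7
```

Request:
{"api": "arm_command", "payload": {
  "increments": [
    [-0.02,0.001,0,0,0,-0.056],
    [-0.037,0.005,0,0,0,-0.111],
    [-0.053,0.012,0,0,0,-0.167],
    [-0.068,0.022,0,0,0,-0.222],
    [-0.08,0.034,0,0,0,-0.278]
  ]
}}

```text
t: 17.68
tool_pos: [0.518, -0.0688, 0.2506]
orientation: [2.23, 2.207, 0.004]
force: [6.1, -2.3, -2.3]
opening: 0.0935
gripper_force: 3.5
```

```bash
python3 st.py 10 20.2 look
```

```text
t 17.68 p [ 0.518  -0.0688  0.2506] q6 -0.220
Ftool [-2.24  6.09  2.29] yaw 89.39 axis in tool [-0.51 19.63  2.66]
[-0.021, 0.001, 0.005, 0.001, 0.0, -0.056]
[-0.038, 0.005, 0.005, 0.001, 0.001, -0.111]
[-0.054, 0.013, 0.005, 0.001, 0.001, -0.167]
[-0.068, 0.023, 0.006, 0.001, 0.001, -0.222]
[-0.081, 0.035, 0.006, 0.001, 0.001, -0.278]
mark 50 [255. 216.] r 28.8 ang from start 26.9
mark 135 [266. 229.] r 20.0 ang from start 30.3
```

Request:
{"api": "arm_command", "payload": {
  "increments": [
    [-0.02,0.001,0,0,0,-0.056],
    [-0.037,0.005,0,0,0,-0.111],
    [-0.053,0.013,0,0,0,-0.167],
    [-0.067,0.023,0,0,0,-0.222],
    [-0.08,0.035,0,0,0,-0.278]
  ]
}}

```text
t: 18.35
tool_pos: [0.5249, -0.084, 0.2508]
orientation: [1.087, 2.943, 0.004]
force: [6.4, 4.4, 1.1]
opening: 0.0932
gripper_force: 3.8
```

```bash
python3 st.py 10 19.9 look
```

```text
t 18.35 p [ 0.5249 -0.084   0.2508] q6 -1.120
Ftool [-1.99  7.5  -1.02] yaw 139.45 axis in tool [-0.21 19.28  2.82]
[-0.019, 0.001, 0.006, 0.001, 0.001, -0.056]
[-0.036, 0.005, 0.006, 0.001, 0.001, -0.111]
[-0.051, 0.012, 0.006, 0.001, 0.001, -0.167]
[-0.066, 0.022, 0.007, 0.001, 0.001, -0.222]
[-0.078, 0.035, 0.007, 0.001, 0.001, -0.278]
mark 50 [256. 214.] r 28.9 ang from start 76.8
mark 146 [267. 227.] r 20.0 ang from start 80.9
```

Request:
{"api": "arm_command", "payload": {
  "increments": [
    [-0.019,0.001,0,0,0,-0.056],
    [-0.036,0.005,0,0,0,-0.111],
    [-0.051,0.012,0,0,0,-0.167],
    [-0.066,0.022,0,0,0,-0.222],
    [-0.078,0.035,0,0,0,-0.278]
  ]
}}

```text
t: 19.02
tool_pos: [0.5409, -0.0881, 0.2508]
orientation: [-0.26, 3.128, 0.004]
force: [0.8, 7.5, 5.9]
opening: 0.0931
gripper_force: 3.9
```

```bash
python3 st.py 5 19.7 look
```

```text
t 19.02 p [ 0.5409 -0.0881  0.2508] q6 -1.994
Ftool [-2.05  7.23 -5.88] yaw -170.49 axis in tool [ 0.19 18.85  2.81]
[-0.008, -0.002, 0.006, 0.001, 0.001, -0.028]
[-0.017, -0.001, 0.006, 0.001, 0.001, -0.056]
[-0.025, 0.001, 0.006, 0.001, 0.001, -0.083]
[-0.033, 0.004, 0.006, 0.0, 0.001, -0.111]
[-0.041, 0.007, 0.006, 0.0, 0.001, -0.139]
mark 54 [256. 213.] r 29.3 ang from start 127.3
mark 155 [267. 227.] r 20.4 ang from start 131.8
```

Request:
{"api": "arm_command", "payload": {
  "increments": [
    [-0.008,-0.001,0,0,0,-0.028],
    [-0.017,0,0,0,0,-0.056],
    [-0.025,0.002,0,0,0,-0.083],
    [-0.033,0.005,0,0,0,-0.111],
    [-0.041,0.008,0,0,0,-0.139]
  ]
}}

```text
t: 19.7
tool_pos: [0.548, -0.0852, 0.2504]
orientation: [-0.928, 3.0, 0.004]
force: [-2.7, 7.6, 6.7]
opening: 0.0929
gripper_force: 3.5
```

Request:
{"api": "arm_command", "payload": {
  "increments": [
    [0,0.04,0,0,0,0],
    [0.002,0.08,0,0,0,0],
    [0.002,0.094,0,0,0,0.04],
    [0.002,0.094,-0.004,0,0,0.095],
    [0.002,0.094,-0.004,0,0,0.15]
  ]
}}

```text
t: 20.32
tool_pos: [0.5366, -0.0707, 0.2504]
orientation: [0.186, -3.136, 0.0]
force: [-0.7, 0.6, -0.2]
opening: 0.0928
gripper_force: 0.0
```

```bash
python3 st.py 0 0.001 look
```

```text
t 20.32 p [ 0.5366 -0.0707  0.2504] q6 -1.915
Ftool [0.64 0.69 0.21] yaw -173.21 axis in tool [-1.18  1.08  2.39]
[-0.006, 0.006, 0.004, -0.0, -0.0, 0.0]
[-0.006, 0.006, 0.004, -0.0, -0.0, 0.0]
[-0.006, 0.006, 0.004, -0.0, -0.0, 0.0]
[-0.006, 0.006, 0.004, -0.0, -0.0, 0.0]
[-0.006, 0.006, 0.004, -0.0, -0.0, 0.0]
mark 11 [209. 243.] r 28.2 ang from start 155.4
mark 150 [223. 248.] r 21.0 ang from start 158.7
```

Request:
{"api": "arm_command", "payload": {
  "increments": [
    [-0.006,0.006,-0.002,0,0,0.056],
    [-0.006,0.006,-0.002,0,0,0.112],
    [-0.006,0.006,-0.002,0,0,0.168],
    [-0.006,0.006,-0.002,0,0,0.224],
    [-0.006,0.006,-0.002,0,0,0.28]
  ]
}}

```text
t: 21.0
tool_pos: [0.5377, -0.0695, 0.2507]
orientation: [-1.162, -2.918, 0.0]
force: [0.2, 0.5, -0.3]
opening: 0.0931
gripper_force: 0.0
```

Request:
{"api": "arm_command", "payload": {
  "increments": [
    [0,0,0,0,0,0.056],
    [0,0,0,0,0,0.112],
    [0,0,0,0,0,0.168],
    [0,0,0,0,0,0.224],
    [0,0,0,0,0,0.28]
  ]
}}

```text
t: 21.62
tool_pos: [0.5377, -0.0695, 0.2508]
orientation: [-2.294, -2.146, 0.0]
force: [0.0, -0.4, -0.2]
opening: 0.093
gripper_force: 0.0
```

Request:
{"api": "arm_command", "payload": {
  "increments": [
    [0,0,0,0,0,0.056],
    [0,0,0,0,0,0.112],
    [0,0,0,0,0,0.168],
    [0,0,0,0,0,0.224],
    [0,0,0,0,0,0.28]
  ]
}}

```text
t: 22.25
tool_pos: [0.5377, -0.0695, 0.2508]
orientation: [-2.99, -0.965, 0.0]
force: [0.3, -0.4, -0.2]
opening: 0.0929
gripper_force: 0.0
```

Request:
{"api": "arm_command", "payload": {
  "increments": [
    [0,0,0,0,0,0.056],
    [0,0,0,0,0,0.112],
    [0,0,0,0,0,0.168],
    [0,0,0,0,0,0.224],
    [0,0,0,0,0,0.28]
  ]
}}

```text
t: 22.88
tool_pos: [0.5377, -0.0695, 0.2507]
orientation: [3.116, -0.4, -0.0]
force: [0.8, -0.1, -0.1]
opening: 0.093
gripper_force: 0.0
```

```bash
sed -i 's/z=.2495$/z=.251/' st.py; python3 st.py 0 18.0 look
```

```text
t 22.88 p [ 0.5377 -0.0695  0.2507] q6 1.603
Ftool [ 0.85 -0.07  0.05] yaw -14.63 axis in tool [-0.05  0.04  2.75]
[-0.0, -0.09, -0.001, 0.0, 0.0, 0.0]
[-0.0, -0.09, -0.001, 0.0, 0.0, 0.0]
[-0.0, -0.09, -0.001, 0.0, 0.0, 0.0]
[-0.0, -0.09, -0.001, 0.0, 0.0, 0.0]
[-0.0, -0.09, -0.001, 0.0, 0.0, 0.0]
mark 15 [314. 243.] r 28.3 ang from start 157.3
mark 152 [301. 247.] r 21.1 ang from start 155.0
```

Request:
{"api": "arm_command", "payload": {
  "increments": [
    [0,-0.04,0,0,0,0],
    [0,-0.08,0,0,0,0],
    [0,-0.092,0,0,0,0],
    [0,-0.096,0,0,0,0],
    [0,-0.099,0,0,0,0]
  ]
}}

```text
t: 23.55
tool_pos: [0.5429, -0.0509, 0.2509]
orientation: [3.116, -0.393, -0.0]
force: [-1.6, -5.3, 0.9]
opening: 0.0927
gripper_force: 2.8
```

```bash
python3 st.py 10 20.4
```

```text
t 23.55 p [ 0.5429 -0.0509  0.2509] q6 1.635
Ftool [-0.2   5.56 -0.87] yaw -14.39 axis in tool [-0.47 19.36  2.95]
[-0.02, -0.002, -0.0, 0.0, 0.0, -0.056]
[-0.037, 0.003, -0.0, 0.0, 0.0, -0.111]
[-0.053, 0.01, -0.0, 0.0, 0.0, -0.167]
[-0.068, 0.02, -0.0, 0.0, 0.0, -0.222]
[-0.081, 0.033, -0.0, 0.0, 0.0, -0.278]
```

Request:
{"api": "arm_command", "payload": {
  "increments": [
    [-0.019,-0.001,0,0,0,-0.056],
    [-0.036,0.003,0,0,0,-0.111],
    [-0.052,0.01,0,0,0,-0.167],
    [-0.067,0.02,0,0,0,-0.222],
    [-0.08,0.032,0,0,0,-0.278]
  ]
}}

```text
t: 24.18
tool_pos: [0.5261, -0.0536, 0.2513]
orientation: [2.986, 0.968, 0.002]
force: [3.0, -7.4, -2.3]
opening: 0.0929
gripper_force: 3.8
```

```bash
python3 st.py 10 20.4 look
```

```text
t 24.18 p [ 0.5261 -0.0536  0.2513] q6 0.746
Ftool [-1.88  7.72  2.32] yaw 35.93 axis in tool [-0.02 19.56  3.31]
[-0.018, -0.0, 0.001, 0.001, -0.0, -0.056]
[-0.036, 0.004, 0.001, 0.001, 0.0, -0.111]
[-0.052, 0.012, 0.001, 0.001, 0.0, -0.167]
[-0.066, 0.022, 0.001, 0.001, 0.0, -0.222]
[-0.079, 0.035, 0.001, 0.001, 0.0, -0.278]
mark 154 [339. 247.] r 22.0 ang from start 202.6
```

Request:
{"api": "arm_command", "payload": {
  "increments": [
    [-0.018,0.001,0,0,0,-0.056],
    [-0.036,0.005,0,0,0,-0.111],
    [-0.052,0.012,0,0,0,-0.167],
    [-0.066,0.022,0,0,0,-0.222],
    [-0.079,0.034,0,0,0,-0.278]
  ]
}}

```text
t: 24.85
tool_pos: [0.518, -0.0679, 0.2516]
orientation: [2.296, 2.14, 0.004]
force: [8.2, -2.0, -3.9]
opening: 0.0931
gripper_force: 4.2
```

```bash
python3 st.py 10 20.3 look
```

```text
t 24.85 p [ 0.518  -0.0679  0.2516] q6 -0.159
Ftool [-1.46  8.35  3.97] yaw 85.98 axis in tool [-0.21 19.65  3.67]
[-0.019, 0.001, 0.003, 0.001, 0.0, -0.056]
[-0.036, 0.005, 0.003, 0.001, 0.0, -0.111]
[-0.052, 0.013, 0.003, 0.001, 0.0, -0.167]
[-0.067, 0.023, 0.003, 0.001, 0.001, -0.222]
[-0.079, 0.036, 0.003, 0.001, 0.001, -0.278]
mark 127 [340. 247.] r 22.4 ang from start 250.9
```

Request:
{"api": "arm_command", "payload": {
  "increments": [
    [-0.019,0.001,0,0,0,-0.056],
    [-0.036,0.005,0,0,0,-0.111],
    [-0.052,0.013,0,0,0,-0.167],
    [-0.067,0.023,0,0,0,-0.222],
    [-0.079,0.036,0,0,0,-0.278]
  ]
}}

```text
t: 25.52
tool_pos: [0.5241, -0.0833, 0.2517]
orientation: [1.175, 2.91, 0.004]
force: [5.2, 3.6, -0.5]
opening: 0.0929
gripper_force: 3.6
```

```bash
python3 st.py 10 19.9 look
```

```text
t 25.52 p [ 0.5241 -0.0833  0.2517] q6 -1.059
Ftool [-1.23  6.16  0.52] yaw 136.03 axis in tool [-0.12 19.29  3.74]
[-0.018, 0.0, 0.003, 0.001, 0.001, -0.056]
[-0.035, 0.005, 0.003, 0.001, 0.001, -0.111]
[-0.051, 0.012, 0.003, 0.001, 0.001, -0.167]
[-0.065, 0.022, 0.004, 0.001, 0.001, -0.222]
[-0.077, 0.034, 0.004, 0.001, 0.001, -0.278]
mark 139 [339. 247.] r 21.8 ang from start 299.1
```

Request:
{"api": "arm_command", "payload": {
  "increments": [
    [-0.018,0,0,0,0,-0.056],
    [-0.035,0.005,0,0,0,-0.111],
    [-0.051,0.012,0,0,0,-0.167],
    [-0.065,0.022,0,0,0,-0.222],
    [-0.077,0.034,0,0,0,-0.278]
  ]
}}

```text
t: 26.2
tool_pos: [0.5395, -0.0884, 0.2517]
orientation: [-0.167, 3.135, 0.004]
force: [0.3, 8.5, 4.7]
opening: 0.093
gripper_force: 3.9
```

Request:
{"api": "arm_command", "payload": {
  "increments": [
    [0,0.04,0,0,0,0],
    [0,0.08,0,0,0,0],
    [0,0.094,0,0,0,0],
    [0,0.094,-0.1,0,0,0],
    [0,0.094,-0.25,0,0,0]
  ]
}}

```text
t: 26.82
tool_pos: [0.5361, -0.0706, 0.3002]
orientation: [0.155, -3.135, -0.001]
force: [0.8, -0.1, 0.6]
opening: 0.0931
gripper_force: 0.0
```

```bash
python3 st.py 0 0.001 look; python3 - <<'E'
from h import *
save(cam('wrist'),'w3')
c=cam('top'); g=cv2.cvtColor(c['image'],cv2.COLOR_RGB2HSV)
E
```

```text
t 26.82 p [ 0.5361 -0.0706  0.3002] q6 -1.896
Ftool [-0.78 -0.21 -0.64] yaw -174.33 axis in tool [-1.77  0.9  52.15]
[-0.009, 0.004, 0.246, 0.0, -0.001, -0.0]
[-0.009, 0.004, 0.246, 0.0, -0.001, -0.0]
[-0.009, 0.004, 0.246, 0.0, -0.001, -0.0]
[-0.009, 0.004, 0.246, 0.0, -0.001, -0.0]
[-0.009, 0.004, 0.246, 0.0, -0.001, -0.0]
mark 89 [294. 218.] r 20.5 ang from start 350.5
```

View pics/w3.png

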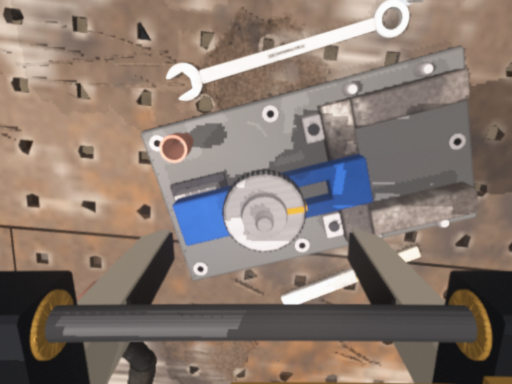

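The wrist picture shows the mark at (294,211) nearly back on the strap's axis, so the nut stands at about 710°. The frame, cup and spanner look undisturbed. Next I close the fingers and go beyond the toe.

```bash
python3 - <<'E'
from h import *
s=read_state();p=s['tool_pos'];r=R.from_rotvec(s['orientation'])
q=np.r_[N+.100*DIR,.30];print(q,inc(p,r,q,Rd(109.9)))
E
```

```text
[0.5036 0.0245 0.3   ] [0.122, 0.492, 0.013, 0.0, 0.001, 0.421]
```

Request:
{"api": "arm_command", "payload": {
  "increments": [
    [0.03,0.12,0,0,0,0.05],
    [0.07,0.3,0,0,0,0.1],
    [0.12,0.49,0,0,0,0.15],
    [0.12,0.49,0,0,0,0.2],
    [0.12,0.49,0,0,0,0.25]
  ],
  "fingers": 1,
  "force": 5
}}

```text
t: 27.6
tool_pos: [0.5024, 0.0249, 0.2994]
orientation: [-1.062, -2.955, 0.001]
force: [0.7, 0.0, 0.4]
opening: 0.0478
gripper_force: 0.0
```

Request:
{"api": "arm_command", "payload": {
  "increments": [
    [0,0,0,0,0,0.05],
    [0,0,0,0,0,0.1],
    [0,0,0,0,0,0.14],
    [0,0,0,0,0,0.171],
    [0,0,0,0,0,0.171]
  ]
}}

```text
t: 28.22
tool_pos: [0.5027, 0.0242, 0.2996]
orientation: [-1.802, -2.572, 0.002]
force: [0.1, 0.5, 1.1]
opening: 0.0012
gripper_force: 0.0
```

```bash
python3 - <<'E'
from h import *
s=read_state();p=s['tool_pos'];r=R.from_rotvec(s['orientation'])
q=np.r_[N+.100*DIR,.231];print(s['opening'],s['q'],inc(p,r,q,Rd(109.9)))
save(cam('wrist'),'w4')
E
```

```text
0.0012428332210836926 [-5.37351693e-02 -5.50605422e-02  1.87412469e+00 -1.47980096e-05
  1.32439158e+00 -4.02178018e-01] [-0.001, 0.005, 0.343, -0.001, -0.0, 0.0]
```

View pics/w4.png

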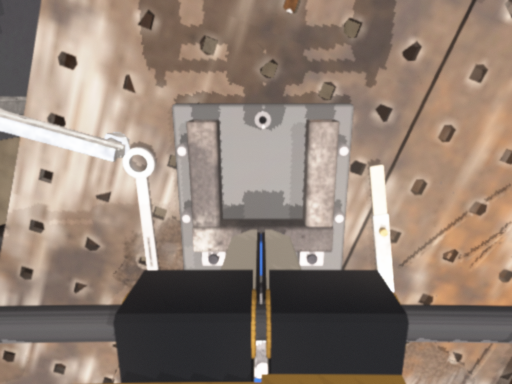

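The picture shows the frame symmetric about the closed fingers, with its legs at x of about 204 and 323 and the fingers at about 262. The tips stand just beyond the bar, so I descend.

Request:
{"api": "arm_command", "payload": {
  "increments": [
    [0,0.005,0.1,0,0,0],
    [0,0.005,0.2,0,0,0],
    [0,0.005,0.28,0,0,0],
    [0,0.005,0.33,0,0,0],
    [0,0.005,0.343,0,0,0]
  ]
}}

```text
t: 28.9
tool_pos: [0.5038, 0.0246, 0.2316]
orientation: [-1.802, -2.572, 0.001]
force: [0.3, 0.6, -0.7]
opening: 0.0007
gripper_force: 0.0
```

Request:
{"api": "arm_command", "payload": {
  "increments": [
    [-0.02,0,0,0,0,0],
    [-0.04,0,0,0,0,0],
    [-0.06,0,0,0,0,0],
    [-0.08,0,0,0,0,0],
    [-0.1,0,0,0,0,0]
  ]
}}

```text
t: 29.52
tool_pos: [0.5111, 0.0056, 0.2326]
orientation: [1.803, 2.573, 0.001]
force: [-0.9, 2.1, 0.9]
opening: 0.0005
gripper_force: 0.8
```

```bash
python3 st.py
```

```text
t 29.52 p [0.5111 0.0056 0.2326] q6 -0.438
Ftool [ 2.26 -0.17 -0.91] yaw 109.96 axis in tool [-79.66  -0.73 -15.45]
```

Request:
{"api": "arm_command", "payload": {
  "increments": [
    [-0.02,0.003,0,0,0,0],
    [-0.04,0.003,0,0,0,0],
    [-0.06,0.003,0,0,0,0],
    [-0.08,0.003,0,0,0,0],
    [-0.1,0.003,0,0,0,0]
  ]
}}

```text
t: 30.15
tool_pos: [0.5184, -0.0131, 0.2323]
orientation: [-1.803, -2.573, 0.0]
force: [-0.8, 1.7, 0.5]
opening: 0.0002
gripper_force: 0.8
```

Request:
{"api": "arm_command", "payload": {
  "increments": [
    [-0.015,0,0,0,0,0],
    [-0.03,0,0,0,0,0],
    [-0.045,0,0,0,0,0],
    [-0.06,0,0,0,0,0],
    [-0.06,0,0,0,0,0]
  ]
}}

```text
t: 30.78
tool_pos: [0.5225, -0.0244, 0.2323]
orientation: [1.803, 2.572, -0.0]
force: [-0.1, -0.3, -0.3]
opening: 0.001
gripper_force: 0.0
```

```bash
python3 st.py
```

```text
t 30.77 p [ 0.5225 -0.0244  0.2323] q6 -0.493
Ftool [-0.25 -0.22  0.35] yaw 109.95 axis in tool [-47.54  -1.2  -15.66]
```

Expected end is at about 43.5 mm. I go on in small steps until the force rises.

Request:
{"api": "arm_command", "payload": {
  "increments": [
    [-0.006,0.003,0,0,0,0],
    [-0.012,0.003,0,0,0,0],
    [-0.016,0.003,0,0,0,0],
    [-0.018,0.003,0,0,0,0],
    [-0.018,0.003,0,0,0,0]
  ]
}}

```text
t: 31.4
tool_pos: [0.524, -0.0266, 0.2323]
orientation: [-1.802, -2.572, -0.001]
force: [-3.7, 5.4, 2.6]
opening: 0.0004
gripper_force: 3.2
```

```bash
python3 st.py
```

```text
t 31.40 p [ 0.524  -0.0266  0.2323] q6 -0.498
Ftool [ 6.35 -1.68 -2.59] yaw 109.98 axis in tool [-44.94  -1.84 -15.79]
```

Request:
{"api": "arm_command", "payload": {
  "increments": [
    [-0.002,0,0,0,0,0],
    [-0.004,0,0,0,0,0],
    [-0.005,0,0,0,0,0],
    [-0.006,0,0,0,0,0],
    [-0.006,0,0,0,0,0]
  ]
}}

```text
t: 32.02
tool_pos: [0.5241, -0.027, 0.2322]
orientation: [-1.8, -2.571, -0.002]
force: [-5.0, 10.7, 5.3]
opening: 0.0005
gripper_force: 5.7
```

```bash
python3 st.py
```

```text
t 32.02 p [ 0.5241 -0.027   0.2322] q6 -0.500
Ftool [11.74 -1.06 -5.25] yaw 109.99 axis in tool [-44.47  -1.89 -15.91]
```

The force rises at the expected end of the slot. I back off, lift and check.

Request:
{"api": "arm_command", "payload": {
  "increments": [
    [0.03,0,0,0,0,0],
    [0.1,0,0,0,0,0],
    [0.25,0,0,0,0,0],
    [0.35,0,-0.1,0,0,0],
    [0.35,0,-0.35,0,0,0]
  ]
}}

```text
t: 32.65
tool_pos: [0.4987, 0.039, 0.3002]
orientation: [-1.798, -2.57, 0.005]
force: [-0.1, -0.3, 0.6]
opening: 0.0006
gripper_force: 0.0
```

Request:
{"api": "arm_command", "payload": {
  "increments": [
    [0.3,0,-0.2,0,0,0],
    [0.6,0,-0.4,0,0,0],
    [0.8,0,-0.5,0,0,0],
    [0.8,0,-0.5,0,0,0],
    [0.8,0,-0.5,0,0,0]
  ]
}}

```text
t: 33.28
tool_pos: [0.4458, 0.1879, 0.402]
orientation: [1.801, 2.574, -0.0]
force: [-0.1, -0.2, -0.3]
opening: 0.0004
gripper_force: 0.0
```

```bash
python3 - <<'E'
from h import *
c=cam('top'); save(c,'top9'); g=cv2.cvtColor(c['image'],cv2.COLOR_RGB2HSV)
m=cv2.inRange(g,(100,120,60),(125,255,255)); m[:180]=0;m[280:]=0;m[:,:180]=0;m[:,310:]=0
ys,xs=np.nonzero(m);P=np.array([onz(c,u,v,.056)[:2] for u,v in zip(xs,ys)])-N
a=P@DIR*1000;print(len(P),a.min(),a.max())
a=cv2.imread('pics/top0.png')[170:290,170:320];b=c['image'][170:290,170:320,::-1]
cv2.imwrite('pics/cmp.png',cv2.resize(np.vstack([a,b]),None,fx=2.5,fy=2.5,interpolation=2))
E
```

```text
423 -102.22583853936969 36.33633890538104
```

View pics/cmp.png

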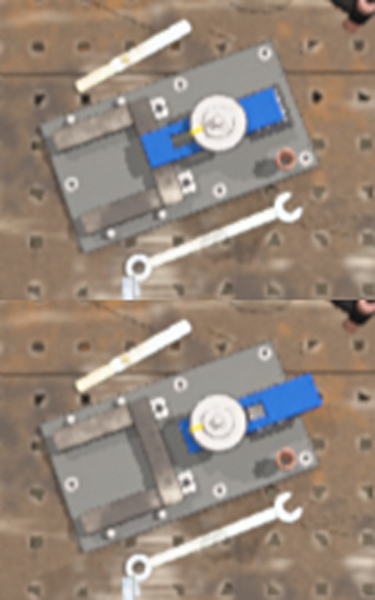

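The before/after picture shows the toe drawn back to 36 mm from the nut's axis and the mark at its starting direction, two turns on. The frame, cup, spanner and soapstone have not moved.

```bash
python3 -c "
from plant import *
print(close_job())"
```

```text
the job is handed in; nothing more can be done
None
```

The job is handed in, with no verdict returned: by the cameras the nut is about two turns loose (roughly 710°) and the strap is at the end of its slot (toe 36 mm from the axis). The frame and the things next to the fixture look unmoved, and the arm is clear.

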